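# Spin the plating turntable and brake it on the pointer

### The arm

A 7-joint arm with a two-finger parallel gripper is mounted at the origin on a cart in front of the work surface, level with it; the furniture and walls round the work are solid. World frame = base frame: x ahead of the robot, y to its left, z up, the work surface at z = 0. Lengths are in mm, angles in rad, forces in N, time in s.
With the tool pointing down it reaches from about 400 to 875 mm from the base axis. Payload 4.4 kg.
Tool frame: the origin (TCP) lies at the very end of the fingers, on their centre line; the grasp point (between the pads) lies 19 mm behind it; z points along the fingers, y is the line along which they close (so a half turn about z gives the same grasp; the last joint's range is limited). The gripper opens to 85 mm and grips with 20 to 120 N. Pads are 22 mm wide; open, the fingers measure 114 mm over their backs; the gripper's body (76 mm by 85 mm) begins 54 mm behind the grasp point. The pads swing forward as they close: fully open they stand 13 mm farther back than shut.
Start: joints at [1.104, 0.628, 0.038, 1.517, -0.027, 0.996, -0.02], TCP at [253.629, -598.49, 231.313] pointing down, gripper open.
Joint ranges: [-3.06, 3.06], [-0.37, 2.12], [-1.25, 1.32], [0.18, 2.47], [-1.1, 4.24], [0.23, 1.98], [-2.94, 2.94]. Speed limits (rad/s): [2.57, 2.57, 3.14, 3.14, 3.14, 3.14, 3.14].

### API

Orientations are given as [roll, pitch, yaw] about the fixed x, y, z axes, in that order (R = Rz(yaw) Ry(pitch) Rx(roll)).
In Python, from cell import read_state, get_image, camera_info, finish_job gives the robot as it stands.
- The arm moves only by the tool play_rows, never from a script. Its argument "deltas" is one flat list of numbers, 7 for each row, row after row: the shift along the tool's x, y, z in mm, then the turn, a rotation vector about the tool's x, y, z in rad, then the opening, from 0 (shut) to 1 (fully open). In form: [dx, dy, dz, ax, ay, az, grip, dx, dy, dz, ax, ay, az, grip, ...]. A call has 1 to 10 rows; each row is the pose to reach, as a shift and turn from the pose commanded when the call began, along the tool's axes at that moment; what a row does not reach only later rows make up. A row lasts 1/8 s, in which the tool goes at most 62.5 mm and 10.7 degrees, less where a joint would pass 70% of its speed; a pose out of reach is approached as far as the arm can. A call with a gripper value outside its range is refused whole. The fingers move at their own pace and stop on an object; the grip force is fixed at half the most. Time passes only in rows, so rows that repeat a pose let the fingers close. It gives the time, the measured TCP pose, the force, the opening and the grip force at its end, in the units of the state.
- read_state(): the state, without advancing time (a new reading comes with each control period).
- get_image(name): name is "scene" or "top"; returns the picture (400x640x3 uint8, red, green, blue); there is no depth.
- camera_info(name): a dict with "fx", "fy", "cx", "cy" (pixels), "T" (4x4, takes a point from camera to world coordinates). Camera axes: x right, y down, z forward; pixel columns grow to the right and rows downward; lengths in mm; the calibration is good to about 2 mm. A picture is of the moment at which its call begins. camera_info takes no time and is no camera call.
- finish_job(): hands the job in; it is judged then, once.
The state is a dict: "clock": time; "qpos": joint angles; "qd": joint speeds; "tau": joint torques, N m; "eef_pos": TCP position; "tool_rot": TCP orientation; "force": force on the tool from outside, world axes, zero at the start; "torque": the same for the moment, N m; "width": finger opening in mm; "gripper_force": force on a finger pad.
Only numpy, scipy, OpenCV 4.12 (cv2) and the standard library are available. Lean on these libraries where they do the work, as an engineer would, in place of code of your own. Each camera call takes 0.05 s, during which the arm holds its last target. There are 200 camera calls.

### The job

With shut fingers, flick the small upright post of the plating turntable so that the plate spins counter-clockwise seen from above, and let it run untouched for at least four seconds, the post passing the fixed pointer at least once. Then, while it is still turning, press a fingertip on the flat of the plate so that it stops at one go with the post within 2 cm of its place in front of the pointer; do not block or touch the post to stop it, nor let the plate halt anywhere else and turn it on afterwards. Finish while still holding the plate there under the fingertip, with the culture dish undisturbed in its seat, and leave the other things on the bench alone.

Things in the scene. Friction and masses are not known exactly. Their poses are not given: they have to be found in the camera images.
- turntable: Fixed foot of a plating turntable: grey, 156 mm across, its origin on the bench under the plate's axis, z up. Its own +x axis points at the pointer: a bracket 20 mm wide outside the plate's rim, with an upright 137 to 145 mm from the axis and 82 mm high, from which a small dark steel pointer tapers inwards to 107 mm from the axis, its top 62 mm above the bench.
- plate_centre (a point): The centre of the plate's flat upper face, on the vertical axis, 60 mm above the bench (the dish stands on it here).
- stop_point (a point): The place in front of the pointer where the foot of the post should stop: on the plate's upper face, 90 mm from the axis, fixed to the turntable's foot (does not turn).
- post_base (a point): The foot of the post's axis on the plate's upper face, 90 mm from the plate's axis; it turns with the plate.
- post: The upright dark steel post on the plate, 12 mm in diameter and 24 mm high (top 84 mm above the bench), 90 mm from the plate's axis; origin at the middle of its foot; fixed to the plate.
- plate: Free-running round aluminium plate, 210 mm across, 12 mm thick, about 0.8 kg (varies), upper face 60 mm above the bench; origin on the axis, 14 mm below the upper face; +x points at the post. Four black lugs 6 mm high, 54 to 59 mm from the axis, keep the dish centred; outside them the face is bare out to the rim. A fingertip pressed on it with a few newtons stops it within 0.1 s.
- spin (a joint): Turning angle of the plate in rad, growing counter-clockwise seen from above and counted on over full turns; 0 (and every multiple of 2 pi) when the post stands exactly at the stop point. It starts at rest between 0.5 and 4.0. The bearing has little drag: the spinning plate loses 6 to 14 percent of its speed each second.
- dish: A loose flat covered culture dish, 94 mm across and 16 mm high, standing in the middle of the plate between the lugs; origin at the centre of its underside. It must stay there and only turns with the plate.
- dropper_bottle: Bystander: white dropper bottle with a pointed nozzle, 43 mm across, 113 mm high, standing; origin at the centre of its underside.
- cube_rack: Bystander: cube tube rack with round holes, 58 mm a side; origin at the centre of its underside.
- marker: Bystander: marker pen lying near the bench's front edge, 140 mm long, 12 mm high; origin at the centre of its underside.
- microtube: Bystander: small conical tube with a lid lying on the bench, 40 mm long, 13 mm high; origin at the centre of its underside.
- tube_box: Bystander: clear lidded tip box, 91 x 122 x 40 mm; origin at the centre of its underside.

How it is judged:
By the outcome, as a careful person would: the job done as asked, in the order asked, and still so for the second after the job is handed in, while the arm keeps its last pose, push and grip.
It also fails if it takes over 64 s, if anything falls off the work surface, if the arm or the gripper's body presses on something with over 40 N, if the wrist force passes 120 N, or if a joint passes its speed limit or range.

## Working session

There is one attempt and no reset: what is moved stays moved. The work goes in short steps, Python scripts to look and compute and a tool call to move; the robot and the scene stay as the last step left them, time stands still between calls to the robot, and variables do not carry over. Pictures are saved under pics/ and viewed, at most 10 in all, crops included, and the job is handed in when it is done.

Besides the shell and the picture viewer there is one more tool, called as name(argument=value, ...) on one line, values as JSON. play_rows: Moves the arm, as the interface text tells. Its arguments: {"type":"object","properties":{"deltas":{"type":"array"}},"required":["deltas"]}

```bash
mkdir -p pics; ls
python3 - <<'E'
from cell import *
import cv2
for n in("scene","top"):
    cv2.imwrite(f"pics/{n}0.png",get_image(n)[:,:,::-1]); print(n,camera_info(n))
print(read_state())
E
```

```text
pics
scene {'fx': 467.0950030302122, 'fy': 467.0950030302122, 'cx': 321.3511975223594, 'cy': 194.25506131034405, 'T': array([[-6.90511950e-01, -4.60941335e-01,  5.57428320e-01,
        -1.60011475e+02],
       [-7.23228221e-01,  4.27635244e-01, -5.42281328e-01,
         4.92561628e+02],
       [ 1.15838841e-02, -7.77599629e-01, -6.28653028e-01,
         8.15001732e+02],
       [ 0.00000000e+00,  0.00000000e+00,  0.00000000e+00,
         1.00000000e+00]])}
top {'fx': 488.6316172632294, 'fy': 488.6316172632294, 'cx': 323.5704837725954, 'cy': 194.67175447795543, 'T': array([[ 2.53117203e-02, -9.86730091e-01,  1.60384050e-01,
         3.53230165e+02],
       [-9.99568989e-01, -2.25944404e-02,  1.87437366e-02,
        -1.56654857e+02],
       [-1.48712211e-02, -1.60789359e-01, -9.86876704e-01,
         1.25048613e+03],
       [ 0.00000000e+00,  0.00000000e+00,  0.00000000e+00,
         1.00000000e+00]])}
{'clock': 0.1, 'qpos': array([ 1.10419407,  0.62923755,  0.03844327,  1.51826132, -0.02699279,
        0.9962915 , -0.02002098]), 'qd': array([ 1.17920936e-03, -1.26838186e-03,  3.82265330e-04, -2.27193918e-05,
        3.65567990e-03,  2.07285903e-03, -2.06284536e-04]), 'tau': array([ 2.66237905e-03, -5.64527214e+01,  1.23020343e+00, -1.93972939e+01,
        1.12630139e-02,  5.41795351e-03,  3.65767823e-05]), 'eef_pos': array([ 253.41408912, -597.96656268,  230.4935743 ]), 'tool_rot': array([-3.13991294e+00,  2.10319003e-05,  4.00786570e-01]), 'force': array([-0.26992143,  0.87470009, -0.28385469]), 'torque': array([ 0.01041732,  0.04416719, -0.066393  ]), 'gripper_force': 0.0, 'width': 85.39807443009698}
```

View pics/scene0.png

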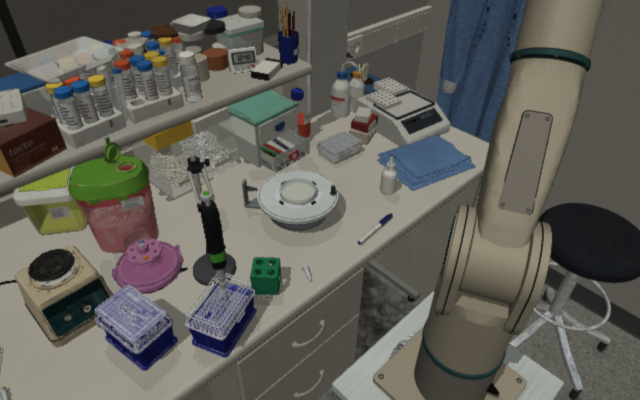

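View pics/top0.png

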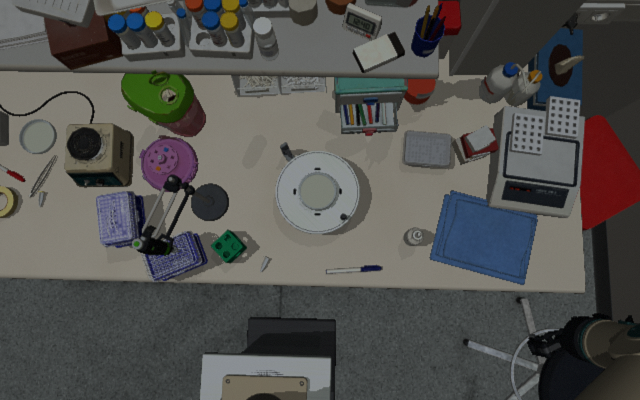

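The turntable is centred near top pixel (318,191), with the pointer bracket near (286,152) and the post near (344,217). Next I fit the model to it.

```bash
cat > h.py <<'E'
import numpy as np, cv2
from cell import *
def ray(n,uv,z):
    c=camera_info(n);T=np.array(c["T"]);uv=np.atleast_2d(uv).astype(float)
    d=np.c_[(uv[:,0]-c["cx"])/c["fx"],(uv[:,1]-c["cy"])/c["fy"],np.ones(len(uv))]@T[:3,:3].T
    o=T[:3,3]; return o+d*((z-o[2])/d[:,2])[:,None]
def proj(n,P):
    c=camera_info(n);T=np.array(c["T"]);p=(np.atleast_2d(P)-T[:3,3])@T[:3,:3]
    return np.c_[p[:,0]/p[:,2]*c["fx"]+c["cx"],p[:,1]/p[:,2]*c["fy"]+c["cy"]]
E
python3 - <<'E'
from h import *
im=cv2.imread("pics/top0.png")
# rectify plate plane z=60 : world grid 1px=0.5mm
c0=ray("top",[318,191],60)[0]; print(c0)
g=np.arange(-200,200)*0.75
X,Y=np.meshgrid(g,g)  # image col -> -y, row -> -x
def rect(n,im,z=60):
    P=np.stack([c0[0]-Y.ravel(),c0[1]-X.ravel(),np.full(X.size,z)],1)
    uv=proj(n,P).astype(np.float32).reshape(400,400,2)
    return cv2.remap(im,uv[...,0],uv[...,1],cv2.INTER_CUBIC)
a=rect("top",im); b=rect("scene",cv2.imread("pics/scene0.png"))
o=np.hstack([a,b]); 
for k in(0,1):
    for r in(105,47): cv2.circle(o,(200+400*k,200),int(r/.75),(0,0,255),1)
cv2.imwrite("pics/rect0.png",o)
E
```

```text
[ 555.58299055 -120.04175051   60.        ]
```

View pics/rect0.png

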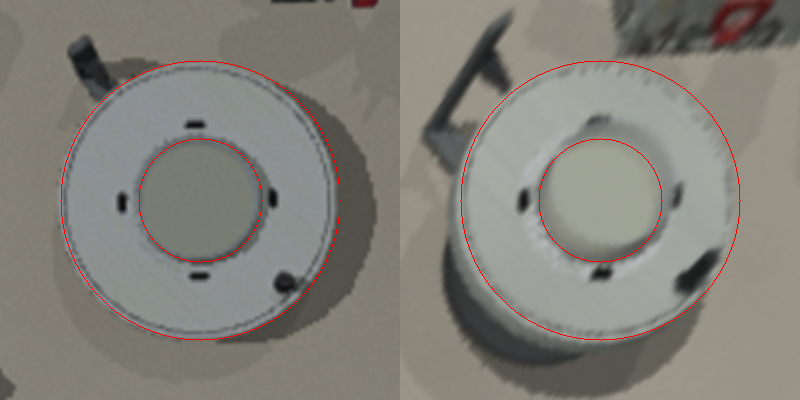

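From the rectified view (z=60 plane), the plate centre is about (556,-119). The post is 91 mm from it at world angle about -134.5°, with its foot near (493,-183). The pointer lies at about 41°, so spin is about 3.2 rad. These match the given sizes. Next I move the shut fingers behind the post, staying high.

play_rows(deltas=[29, -25, 0, 0, 0, 0.07, 0, 68, -60, 0, 0, 0, 0.16, 0, 107, -95, 0, 0, 0, 0.25, 0, 146, -130, 0, 0, 0, 0.34, 0, 186, -164, 0, 0, 0, 0.43, 0, 225, -199, 0, 0, 0, 0.52, 0, 264, -234, 0, 0, 0, 0.62, 0, 304, -269, 0, 0, 0, 0.71, 0, 339, -300, 0, 0, 0, 0.79, 0, 357, -316, 0, 0, 0, 0.83, 0])

```text
clock: 1.35
eef_pos: [459.9, -165.2, 231.0]
tool_rot: [-3.141, 0.001, -0.427]
force: [-0.3, -1.2, 0.2]
width: -0.2
gripper_force: 0.0
```

```bash
cat >> h.py <<'E'
C=np.array([555.6,-118.7]); PA=np.deg2rad(41.3)
def rect(n,im,z=60):
    g=np.arange(-200,200)*0.75; X,Y=np.meshgrid(g,g)
    P=np.stack([C[0]-Y.ravel(),C[1]-X.ravel(),np.full(X.size,z)],1)
    uv=proj(n,P).astype(np.float32).reshape(400,400,2)
    return cv2.remap(im,uv[...,0],uv[...,1],cv2.INTER_CUBIC)
def polar(n,im,z):  # rows: world angle in deg 0..359 (0.5 step), cols radius 60..104
    a=np.deg2rad(np.arange(0,360,.5))[:,None]; r=np.arange(60,150.)[None,:]
    P=np.stack([(C[0]+r*np.cos(a)).ravel(),(C[1]+r*np.sin(a)).ravel(),np.full(a.size*r.size,z)],1)
    uv=proj(n,P).astype(np.float32).reshape(a.size,r.size,2)
    return cv2.cvtColor(cv2.remap(im,uv[...,0],uv[...,1],cv2.INTER_LINEAR),cv2.COLOR_BGR2GRAY)
E
python3 - <<'E'
from h import *
s=read_state(); print(s["clock"],s["eef_pos"],s["tool_rot"],s["force"],s["width"])
ims=[]
for n in("top","scene"):
    im0=cv2.imread(f"pics/{n}0.png")
    p=polar(n,im0,70); q=polar(n,im0,62)
    for nm,a,r0,r1 in(("post",p,85,96),("ptr",q,110,130)):
        m=(a[:,r0-60:r1-60]<75).mean(1)
        i=np.where(m>.4)[0]; print(n,nm,i/2, a[:,r0-60:r1-60].mean(1).min())
    im=get_image(n)[:,:,::-1].copy(); ims.append(rect(n,im))
cv2.imwrite("pics/rect1.png",np.hstack(ims))
E
```

```text
1.35 [ 459.9420803  -165.15436024  231.02105565] [-3.14074021e+00  7.61983773e-04 -4.26935623e-01] [-0.28402004 -1.23736379  0.21065983] -0.2126178057220106
top post [221.  221.5 222.  222.5 223.  223.5 224.  224.5 225.  225.5 226.  226.5
 227.  227.5 228.  228.5 229.  229.5 230. ] 30.363636363636363
top ptr [ 35.   35.5  36.   36.5  37.   37.5  38.   38.5  39.   39.5  40.   40.5
  41.   41.5  42.   42.5  43.   43.5  44.  211.5 212. ] 37.75
scene post [215.  215.5 216.  216.5 217.  217.5 218.  218.5 219.  219.5 220.  220.5
 221.  221.5 222.  222.5 223.  223.5 224.  224.5 225.  225.5 226.  226.5
 227.  227.5 228.  228.5 229.  229.5 230.  230.5 231.  231.5 232.  232.5
 233.  233.5 234.  234.5 235.  235.5 236.  236.5 237. ] 35.90909090909091
scene ptr [ 38.   38.5  39.   39.5  40.   40.5  41.   41.5  42.   42.5  43.   43.5
 113.5 114.  114.5 115.  115.5 116.  116.5 117.  117.5 118.  118.5 119.
 119.5 120.  120.5 122.  122.5 123.  123.5 124.  131.5 132.  132.5 133.
 133.5 140.5 141.  141.5 142.  142.5 150.  150.5 151.  151.5 152.  152.5
 153.  153.5 154.  154.5 155.  155.5 156.  156.5 157.  157.5 158.  158.5
 159.  159.5 160.  160.5 161.  161.5 162.  162.5 163.  163.5 164.  164.5
 165.  165.5 166.  166.5 167.  167.5 168.  338.  338.5 341.5 342.  342.5
 343.  343.5 344.  344.5 345.  345.5 346.  346.5 347.  347.5 348. ] 50.35
```

View pics/rect1.png

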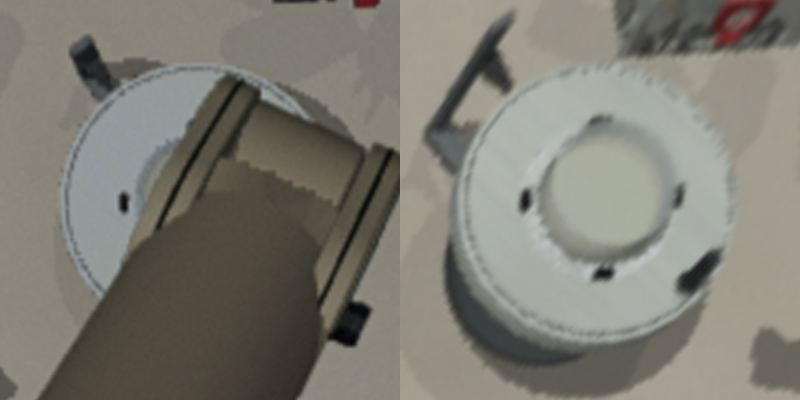

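The scene camera sees the whole plate, bracket and post clearly (post at rect (700,270)), so it will do for tracking. Next I lower behind the post.

play_rows(deltas=[0, 0, 30, 0, 0, 0, 0, 0, 0, 75, 0, 0, 0, 0, 0, 0, 120, 0, 0, 0, 0, 0, 0, 150, 0, 0, 0, 0, 0, 0, 162, 0, 0, 0, 0, 0, 0, 162, 0, 0, 0, 0, 0, 0, 162, 0, 0, 0, 0])

```text
clock: 2.33
eef_pos: [459.7, -168.9, 70.4]
tool_rot: [-3.142, -0.002, -0.429]
force: [-0.3, 0.1, 0.0]
width: -0.1
gripper_force: 0.0
```

Run:
```python
from h import *
s=read_state(); print(s["clock"],s["eef_pos"],s["tool_rot"],s["force"],s["width"])
im=get_image("scene")[:,:,::-1].copy(); cv2.imwrite("pics/s2.png",cv2.resize(im[130:260,200:400],None,fx=3.5,fy=3.5,interpolation=cv2.INTER_CUBIC))
```

```text
2.325 [ 459.74154006 -168.87330323   70.35908369] [-3.14150898e+00 -2.03806520e-03 -4.29498498e-01] [-0.25136375  0.14378375  0.02642106] -0.13495227172384264
```

View pics/s2.png

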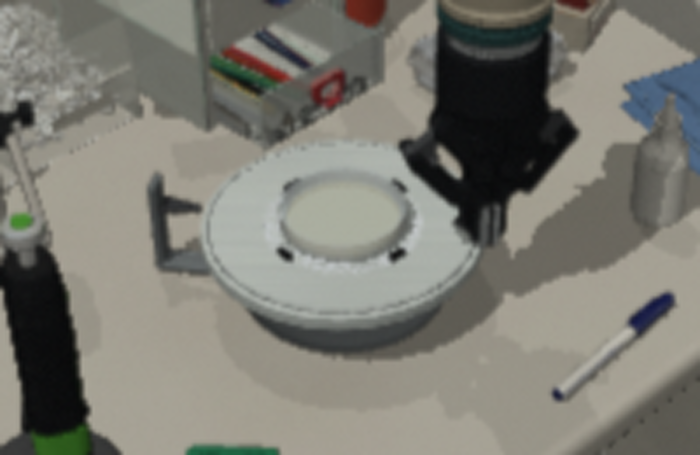

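The fingers are shut beside the rim just behind the post, and the plate, dish and pointer are in view. Flick, then lift.

play_rows(deltas=[8, 0, 0, 0, 0, 0, 0, 24, 0, 0, 0, 0, 0, 0, 45, 0, 0, 0, 0, 0, 0, 66, 0, 0, 0, 0, 0, 0, 80, 0, 0, 0, 0, 0, 0, 80, 0, -10, 0, 0, 0, 0, 80, 0, -30, 0, 0, 0, 0, 80, 0, -40, 0, 0, 0, 0])

```text
clock: 3.38
eef_pos: [532.0, -201.5, 111.0]
tool_rot: [-3.141, -0.002, -0.429]
force: [-0.0, -0.3, -0.2]
width: -0.0
gripper_force: 0.0
```

```bash
cat >> h.py <<'E'
def darkrange(im,z=66):
    a=polar("scene",im,z); m=(a[:,26:35]<80).mean(1); i=np.where(m>.5)[0]/2
    if not len(i): return []
    g=np.split(i,np.where(np.diff(i)>2)[0]+1); return [(float(x[0]),float(x[-1])) for x in g]
E
python3 - <<'E'
from h import *
s=read_state(); print(s["clock"],s["eef_pos"],s["force"])
o=[]
for k in range(3):
    t=read_state()["clock"]; im=get_image("scene")[:,:,::-1].copy(); print(t,darkrange(im),darkrange(im,72))
cv2.imwrite("pics/s3.png",np.hstack([rect("scene",im,60),cv2.resize(im[120:250,220:350],(400,400))]))
E
```

```text
3.375 [ 531.98485847 -201.54330824  110.97670509] [-0.02364938 -0.31482525 -0.17185907]
3.375 [(318.0, 325.5)] [(319.0, 325.5)]
3.425 [(324.0, 331.5)] [(325.0, 331.5)]
3.475 [(330.0, 338.0)] [(331.0, 337.5)]
```

View pics/s3.png

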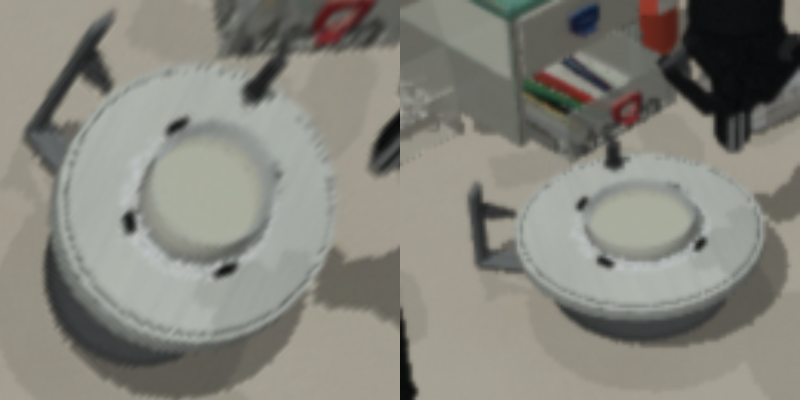

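The plate spins counter-clockwise at about 124°/s (post now at 334°, pointer at 40.4°), and the gripper hovers clear. I let it run and measure the drag.

play_rows(deltas=[0, 0, 0, 0, 0, 0, 0, 0, 0, 0, 0, 0, 0, 0, 0, 0, 0, 0, 0, 0, 0, 0, 0, 0, 0, 0, 0, 0, 0, 0, 0, 0, 0, 0, 0, 0, 0, 0, 0, 0, 0, 0, 0, 0, 0, 0, 0, 0, 0, 0, 0, 0, 0, 0, 0, 0])

```text
clock: 4.53
eef_pos: [531.8, -201.5, 109.3]
tool_rot: [-3.142, -0.0, -0.429]
force: [0.1, -0.4, 0.4]
width: 0.0
gripper_force: 0.0
```

```bash
cat > m.py <<'E'
from h import *
import time
for k in range(2):
    t=read_state()["clock"]; im=get_image("scene")[:,:,::-1].copy(); print(t,darkrange(im),darkrange(im,72))
print(read_state()["clock"])
E
python3 m.py
```

```text
4.525 [(86.5, 99.0)] [(87.0, 98.5)]
4.575 [(93.5, 104.0)] [(93.5, 102.5)]
4.625
```

play_rows(deltas=[0, 0, 0, 0, 0, 0, 0, 0, 0, 0, 0, 0, 0, 0, 0, 0, 0, 0, 0, 0, 0, 0, 0, 0, 0, 0, 0, 0, 0, 0, 0, 0, 0, 0, 0, 0, 0, 0, 0, 0, 0, 0, 0, 0, 0, 0, 0, 0, 0, 0, 0, 0, 0, 0, 0, 0])

```text
clock: 5.62
eef_pos: [531.8, -201.5, 109.3]
tool_rot: [-3.142, -0.0, -0.429]
force: [1.2, 0.3, 0.1]
width: -0.3
gripper_force: 0.0
```

```bash
python3 m.py
```

```text
5.625 [(199.0, 219.5)] [(197.0, 216.0)]
5.675 [(204.0, 227.0)] [(200.0, 222.0)]
5.725
```

Drag is about 8 %/s, so I'll stop it at the third pass (t ≈ 12.9 s, about 1 rad/s). Until then I hold and re-measure.

play_rows(deltas=[0, 0, 0, 0, 0, 0, 0, 0, 0, 0, 0, 0, 0, 0, 0, 0, 0, 0, 0, 0, 0, 0, 0, 0, 0, 0, 0, 0, 0, 0, 0, 0, 0, 0, 0, 0, 0, 0, 0, 0, 0, 0, 0, 0, 0, 0, 0, 0, 0, 0, 0, 0, 0, 0, 0, 0, 0, 0, 0, 0, 0, 0, 0, 0, 0, 0, 0, 0, 0, 0])

```text
clock: 6.98
eef_pos: [531.8, -201.5, 109.3]
tool_rot: [-3.142, -0.0, -0.429]
force: [0.5, -0.3, 0.1]
width: -0.1
gripper_force: 0.0
```

play_rows(deltas=[0, 0, 0, 0, 0, 0, 0, 0, 0, 0, 0, 0, 0, 0, 0, 0, 0, 0, 0, 0, 0, 0, 0, 0, 0, 0, 0, 0, 0, 0, 0, 0, 0, 0, 0, 0, 0, 0, 0, 0, 0, 0, 0, 0, 0, 0, 0, 0, 0, 0, 0, 0, 0, 0, 0, 0, 0, 0, 0, 0, 0, 0, 0, 0, 0, 0, 0, 0, 0, 0])

```text
clock: 8.22
eef_pos: [531.8, -201.5, 109.3]
tool_rot: [-3.142, -0.0, -0.429]
force: [-0.3, -0.9, -1.0]
width: 0.2
gripper_force: 0.0
```

```bash
python3 m.py
```

```text
8.225 [(70.5, 87.5)] [(72.5, 88.5)]
8.275 [(76.0, 91.0)] [(77.0, 91.5)]
8.325
```

play_rows(deltas=[0, 0, 0, 0, 0, 0, 0, 0, 0, 0, 0, 0, 0, 0, 0, 0, 0, 0, 0, 0, 0, 0, 0, 0, 0, 0, 0, 0, 0, 0, 0, 0, 0, 0, 0, 0, 0, 0, 0, 0, 0, 0, 0, 0, 0, 0, 0, 0, 0])

```text
clock: 9.2
eef_pos: [531.8, -201.6, 109.3]
tool_rot: [-3.142, -0.0, -0.429]
force: [-0.5, -0.1, -0.3]
width: 0.2
gripper_force: 0.0
```

```bash
python3 m.py
```

```text
9.2 [(151.5, 159.5)] [(152.0, 158.5)]
9.25 [(155.0, 163.5)] [(156.0, 162.5)]
9.3
```

play_rows(deltas=[0, 0, 0, 0, 0, 0, 0, 0, 0, 0, 0, 0, 0, 0, 0, 0, 0, 0, 0, 0, 0, 0, 0, 0, 0, 0, 0, 0, 0, 0, 0, 0, 0, 0, 0, 0, 0, 0, 0, 0, 0, 0, 0, 0, 0, 0, 0, 0, 0, 0, 0, 0, 0, 0, 0, 0, 0, 0, 0, 0, 0, 0, 0, 0, 0, 0, 0, 0, 0, 0])

```text
clock: 10.55
eef_pos: [531.8, -201.6, 109.3]
tool_rot: [-3.142, -0.0, -0.429]
force: [0.6, 0.7, -0.2]
width: -0.1
gripper_force: 0.0
```

play_rows(deltas=[0, 0, 0, 0, 0, 0, 0, 0, 0, 0, 0, 0, 0, 0, 0, 0, 0, 0, 0, 0, 0, 0, 0, 0, 0, 0, 0, 0, 0, 0, 0, 0, 0, 0, 0])

```text
clock: 11.18
eef_pos: [531.8, -201.5, 109.3]
tool_rot: [-3.142, 0.0, -0.429]
force: [-1.5, -0.7, 0.1]
width: 0.3
gripper_force: 0.0
```

```bash
python3 m.py
```

```text
11.175 [(285.0, 294.0)] [(286.5, 294.0)]
11.225 [(289.0, 297.0)] [(290.0, 297.0)]
11.275
```

play_rows(deltas=[0, 0, 12, 0, 0, 0, 0, 0, 0, 27, 0, 0, 0, 0, 0, 0, 37, 0, 0, 0, 0, 0, 0, 41, 0, 0, 0, 0, 0, 0, 41, 0, 0, 0, 0])

```text
clock: 11.9
eef_pos: [531.6, -201.5, 67.9]
tool_rot: [3.142, 0.001, -0.429]
force: [-0.3, 0.9, -0.6]
width: 0.0
gripper_force: 0.0
```

```bash
python3 m.py
```

```text
11.9 [(251.0, 274.0), (330.5, 338.0)] [(249.0, 273.0), (331.5, 337.5)]
11.95 [(251.5, 274.0), (333.5, 341.5)] [(249.0, 273.0), (334.5, 341.0)]
12.0
```

play_rows(deltas=[0, 0, 2, 0, 0, 0, 0, 0, 0, 4, 0, 0, 0, 0, 0, 0, 4, 0, 0, 0, 0, 0, 0, 4, 0, 0, 0, 0, 0, 0, 4, 0, 0, 0, 0, 0, 0, 4, 0, 0, 0, 0, 0, 0, 4, 0, 0, 0, 0])

```text
clock: 12.88
eef_pos: [531.8, -201.6, 64.4]
tool_rot: [-3.142, -0.0, -0.429]
force: [-0.6, 0.0, 0.1]
width: 0.0
gripper_force: 0.0
```

```bash
sed 's/range(2)/range(1)/' m.py > m1.py; python3 m1.py
```

```text
12.875 [(24.0, 38.0), (249.5, 273.5)] [(24.0, 42.0), (249.0, 273.0)]
12.925
```

play_rows(deltas=[0, 0, 8, 0, 0, 0, 0, 0, 0, 8, 0, 0, 0, 0])

```text
clock: 13.18
eef_pos: [536.4, -202.9, 59.9]
tool_rot: [-3.14, -0.01, -0.429]
force: [0.1, 1.6, 25.5]
width: -0.1
gripper_force: 12.6
```

```bash
python3 m.py
python3 - <<'E'
from h import *
s=read_state(); print(s["clock"],s["eef_pos"],s["force"])
im=get_image("scene")[:,:,::-1].copy()
cv2.imwrite("pics/s5.png",np.hstack([rect("scene",im,60),cv2.resize(im[120:250,220:350],(400,400))]))
E
```

```text
13.175 [(31.5, 47.0), (252.5, 276.0)] [(32.5, 52.0), (248.0, 275.0), (280.0, 286.0)]
13.225 [(31.5, 47.0), (252.5, 276.0)] [(32.0, 52.0), (248.0, 274.5), (280.0, 286.0)]
13.275
13.275 [ 536.18008197 -202.86713741   59.94357316] [ 0.21559573  0.71166834 24.43977456]
```

View pics/s5.png

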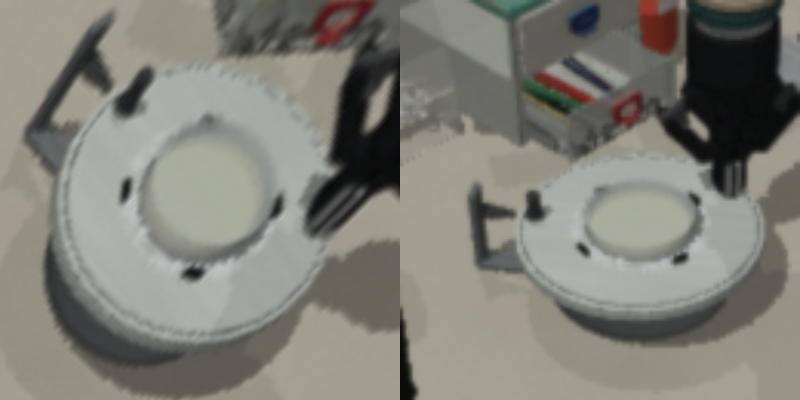

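The post stands right in front of the pointer at about 39–40° (rect (125,108)). The plate is still under a 25 N fingertip press and the dish is in its seat.

```bash
python3 -c "
from cell import *
print(finish_job())"
```

```text
the job is handed in; nothing more can be done
None
```

The plate was flicked counter-clockwise and ran untouched for about 10 s, the post passing the pointer twice. One fingertip press on the flat stopped it at the third arrival, within a few millimetres of the stop point by the camera; it was handed in at about 13 s, still held with about 25 N and the dish in its seat.

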